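Sweep the red caps into the catch tray

TASK

With closed fingers, sweep the three loose red bottle caps along the bench through the open mouth of the steel catch tray, until every one lies flat and wholly inside it, none sticking out of the mouth. Push them only, never lift them, do not bang into the tray, and leave the blue cap, the white jar and the tweezers where they are.

Things in the scene. Friction and masses are not known exactly. Their poses are not given: they have to be found in the camera images.
- tray: fixed steel tray: thin floor flush with the bench, 29 mm high walls on three sides with a 6 mm rolled rim; the side facing its own +y is the open mouth, without a step. Outside 176 mm (x) by 126 mm (y); inside 167 mm wide (x = +-0.0835), from y = -0.058 (rear wall) to +0.063 (line of the mouth). Origin on the bench at the centre of the footprint; z up
- red_cap_1: loose red plastic bottle screw cap lying flat, 38 mm across its foot (36 above it), 16 mm high, about 20 g, slides on the bench without tipping when pushed low with a fingertip; origin at the centre of its underside
- red_cap_2: loose red plastic bottle screw cap lying flat, 38 mm across its foot (36 above it), 16 mm high, about 20 g, slides on the bench without tipping when pushed low with a fingertip; origin at the centre of its underside
- red_cap_3: loose red plastic bottle screw cap lying flat, 38 mm across its foot (36 above it), 16 mm high, about 20 g, slides on the bench without tipping when pushed low with a fingertip; origin at the centre of its underside
- blue_cap: loose blue plastic bottle screw cap lying flat, 38 mm across its foot (36 above it), 16 mm high, about 20 g, slides on the bench without tipping when pushed low with a fingertip; origin at the centre of its underside. It stays where it is
- jar: white screw-lid jar, 70 mm across, 66 mm high, loose, standing beyond the caps; origin at the centre of its underside. A bystander. (Fixed, not listed: a crock of tall utensils near x = 0.65, y = 0.26, some 0.3 m high; a yellow pot 125 mm high near x = 0.42, y = 0.36; bottles at x = 0.68 and beyond)
- tweezers_1: steel tweezers lying flat near the front edge of the bench, 132 mm along their own y, 11 mm wide, 10 mm high, loose; origin at the middle of the underside. A bystander
There are look-alikes about, which are no part of the job. Leave any pink look-alike of the red_cap_2 alone. Leave any pink look-alike of the red_cap_3 alone.

How it is judged:
By the outcome, as a careful person would: the job done as asked, in the order asked, and still so for the second after the job is handed in, with the robot touching nothing.
It also fails if it takes over 72 s, if anything falls off the work surface, if the arm or the gripper's body presses on something with over 40 N, if the wrist force passes 120 N, or if a joint passes its speed limit or range.

ROBOT

A 6-joint arm with a two-finger parallel gripper is mounted at the origin on a cart in front of the work surface, level with it; the furniture and walls round the work are solid. World frame = base frame: x ahead of the robot, y to its left, z up, the work surface at z = 0. Lengths are in m, angles in rad, forces in N, time in s.
With the tool pointing down it reaches from about 0.325 to 0.775 m from the base axis. Payload 5.5 kg.
Tool frame: the origin (TCP) lies where the fingers leave the gripper's body, on its centre line; the fingertips stand 73 mm ahead of it and the grasp point (between the pads) lies 54 mm ahead of it; x points along the fingers, y is the direction in which the jaws open and shut, and the axes are right-handed (so a half turn about x gives the same grasp; the last joint's range is limited). The gripper opens to 85 mm and grips with 20 to 120 N. Pads are 22 mm wide; open, the fingers measure 114 mm over their backs; the gripper's body (76 mm by 85 mm) begins 54 mm behind the grasp point. The pads swing forward as they close: fully open they stand 13 mm farther back than shut.
Start: joints at [1.105, 0.091, 1.231, -0, 1.82, -0.057], TCP at [0.239, 0.551, 0.304] pointing down, gripper open.
Joint ranges: [-2.87, 2.87], [-0.86, 2.18], [0.17, 2.46], [-1.51, 4.65], [0.06, 2.69], [-2.65, 2.65]. Speed limits (rad/s): [2.57, 2.57, 3.01, 3.14, 3.14, 3.14].

INTERFACE

Orientations are given as a 3x3 rotation matrix whose columns are the frame's x, y, z axes.
In Python, from bench import env, effector, cams, workorder, models gives the robot as it stands. Calls block until the motion is done:
- env.move_to(position, orientation): joint-space move of the TCP to a pose.
- env.move_l(position, ori=None, feed=0.15): straight line of the TCP; ori=None keeps the orientation; feed is the mean speed in m/s.
- env.set_joints(angles): joint-space move.
- effector.release() and effector.grab(strength=None): open the fingers fully, or close them until they stop; strength is the grip in N (None keeps the last).
- env.pause(seconds).
- env.inverse_kinematics(position, orientation): joint angles nearest the present ones, or None.
- env.sense(): the state.
- cams.grab_frame(name): name is "side" or "top"; returns a dict with "frame" (420x560x3 uint8, red, green, blue), "depth" (420x560 float32, m along the optical axis (not along the pixel's ray), 0 where there is no reading), "K" (3x3 intrinsics, pixels), "world_from_camera" (4x4, takes a point from camera to world coordinates). Camera axes: x right, y up, looking along -z (the intrinsics and any distortion apply to the point x, -y, -z); pixel columns grow to the right and rows downward; lengths in m; the calibration is good to about 2 mm. A picture is of the moment at which its call begins.
A pose or a line that the arm cannot do raises env.PlanningError and nothing moves.
- workorder.hand_in(): hands the job in, once; it reports no verdict.
Trained networks look in a picture, given as the dict that the camera call returned (one of the last four; its "shot" number tells which), for a name from the list of things; names that differ only in an ending like _2 or _b are one class to them, and where a whole thing is asked for, a point or a joint stands for the part that bears it (a point fixed in the world has none). Each returns a list of dicts, best first, with "conf" (0 to 1); they miss things now and then, are a little off and sometimes report something else, mostly with a low value. They report only what shows in the picture. A call takes as long as a camera call. They do not tell look-alikes from the thing itself.
- models.look_for(picture, target): "point" ([x, y, z] in m, in world coordinates, good to about 4 mm: the middle of the surface that is visible of it).
The state is a dict: "clock": time; "qpos": joint angles; "joint_velocities": joint speeds; "tau": joint torques, N m; "tool_pos": TCP position; "eef_rot": TCP orientation; "wrist_force": force on the tool from outside, world axes, zero at the start; "wrist_torque": the same for the moment, N m; "width": finger opening in m.
Only numpy, scipy, OpenCV 4.12 (cv2) and the standard library are available. Lean on these libraries where they do the work, as an engineer would, in place of code of your own. Each camera call takes 0.05 s, during which the arm holds its last target. There are 200 camera calls.

## Working session

There is one attempt and no reset: what is moved stays moved. The work goes in short steps, each a Python script; the robot and the scene stay as the last script left them, time stands still between calls to the robot, and variables do not carry over. Pictures are saved under pics/ and viewed, about 8 in all and at most 12, crops included, and the job is handed in when it is done.

```bash
mkdir -p pics; ls
python3 - <<'E'
from bench import env,cams,models
import cv2,numpy as np,pickle
for n in("top","side"):
    p=cams.grab_frame(n)
    cv2.imwrite(f"pics/a_{n}.png",p["frame"][:,:,::-1]); pickle.dump(p,open(f"{n}.pkl","wb"))
    for t in("red_cap_1","blue_cap","tray","jar","tweezers_1"):
        print(n,t,[(np.round(d["point"],3).tolist(),round(d["conf"],2)) for d in models.look_for(p,t)])
s=env.sense();print(s["clock"],s["eef_rot"],s["width"])
E
```

```text
pics
top red_cap_1 [([0.592, 0.045, 0.018], 0.82), ([0.512, 0.013, 0.019], 0.77), ([0.465, -0.11, 0.011], 0.73), ([0.544, -0.155, 0.014], 0.55)]
top blue_cap [([0.438, -0.008, 0.019], 0.71)]
top tray [([0.5, -0.356, -0.001], 0.72)]
top jar [([0.658, -0.054, 0.063], 0.7)]
top tweezers_1 [([0.373, 0.032, 0.008], 0.47), ([0.498, -0.352, -0.002], 0.17)]
side red_cap_1 [([0.593, 0.051, 0.016], 0.85), ([0.471, -0.104, 0.013], 0.8), ([0.513, 0.029, 0.02], 0.74), ([0.382, -0.167, 0.012], 0.5)]
side blue_cap [([0.437, -0.0, 0.012], 0.88)]
side tray [([0.469, -0.366, -0.002], 0.69)]
side jar [([0.639, -0.032, 0.065], 0.7)]
side tweezers_1 [([0.368, 0.052, 0.006], 0.83), ([0.468, -0.365, -0.006], 0.2)]
0.6 [[ 1.81251473e-06  3.97512524e-01  9.17596749e-01]
 [ 2.19925087e-05  9.17596748e-01 -3.97512524e-01]
 [-1.00000000e+00  2.09007517e-05 -7.07914001e-06]] 0.08565998523518668
```

View pics/a_top.png

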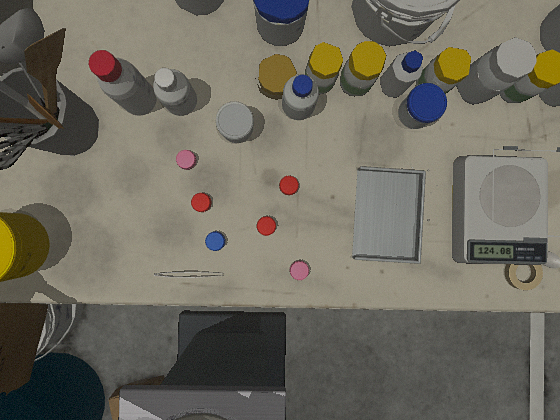

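View pics/a_side.png

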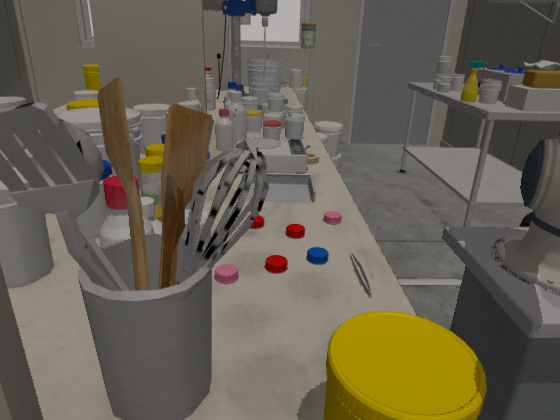

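The top view (up = +x, right = −y) shows red caps at pixels (201,202), (289,185) and (266,226), pink ones at (186,160) and (299,270), and blue at (215,241). The tray spans columns 355–424 and rows 167–262, with its mouth facing left (+y).

```bash
cat > h.py <<'E'
import numpy as np,cv2
def world(p,u,v,z):
    K=p["K"];T=np.array(p["world_from_camera"])
    d=np.array([(u-K[0,2])/K[0,0],-(v-K[1,2])/K[1,1],-1.]);d=T[:3,:3]@d;o=T[:3,3]
    return o+d*(z-o[2])/d[2]
def blobs(p,kind,z=.016):
    h=cv2.cvtColor(np.ascontiguousarray(p["frame"]),cv2.COLOR_RGB2HSV).astype(int);H,S,V=h[...,0],h[...,1],h[...,2]
    red=(H<8)|(H>168)
    m={"red":red&(S>185)&(V>70),"pink":(H>150)&(S>70)&(S<185)&(V>120),"blue":(H>100)&(H<130)&(S>150)&(V>80)}[kind]
    n,l,st,c=cv2.connectedComponentsWithStats(m.astype(np.uint8))
    out=[]
    for i in range(1,n):
        if st[i,4]>60:
            w=world(p,c[i][0],c[i][1],z)
            if w[0]<.62 or kind=="pink": out.append((w[0],w[1],st[i,4],c[i].round(1).tolist()))
    return out
E
python3 - <<'E'
import pickle,numpy as np,cv2
from h import *
p=pickle.load(open("top.pkl","rb"))
for k in("red","pink","blue"):
    for b in blobs(p,k): print(k,np.round(b[:2],4),b[2:])
print("cam",p["world_from_camera"][:3,3],p["K"][0])
for uv in((355,167),(424,169),(421,263),(352,260)):print(uv,world(p,*uv,.029).round(4),world(p,*uv,0).round(4))
print("twz",world(p,154,274,.005),world(p,224,274,.005))
cv2.imwrite("pics/tray.png",cv2.resize(p["frame"][145:285,330:450,::-1],None,fx=5,fy=4.2857,interpolation=cv2.INTER_CUBIC))
E
```

```text
red [ 0.5481 -0.1575] (np.int32(206), [288.7, 184.8])
red [0.5122 0.0102] (np.int32(126), [200.6, 201.2])
red [ 0.4697 -0.116 ] (np.int32(161), [266.1, 225.1])
pink [0.7742 0.2056] (np.int32(332), [101.9, 61.7])
pink [0.5929 0.0424] (np.int32(267), [184.9, 158.6])
pink [ 0.3843 -0.1813] (np.int32(270), [299.0, 270.4])
blue [ 0.4375 -0.0183] (np.int32(249), [214.5, 240.7])
cam [ 0.47153303 -0.12604858  0.90104454] [460.65863058   0.         288.54332812]
(355, 167) [ 0.5846 -0.2829  0.029 ] [ 0.5884 -0.2881  0.    ]
(424, 169) [ 0.5846 -0.4163  0.029 ] [ 0.5884 -0.4259  0.    ]
(421, 263) [ 0.4044 -0.4133  0.029 ] [ 0.4022 -0.4228  0.    ]
(352, 260) [ 0.4073 -0.2807  0.029 ] [ 0.4052 -0.2858  0.    ]
twz [0.37060249 0.0965306  0.005     ] [ 0.37331199 -0.03714763  0.005     ]
```

View pics/tray.png

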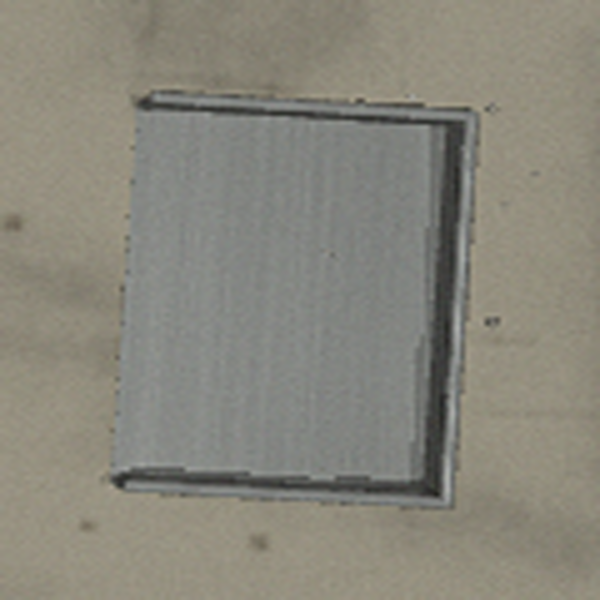

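The crop puts the mouth line at about (0.5825,−0.293) to (0.412,−0.289), with the tray yawed about −2° and its centre near (0.495,−0.354). First I close the fingers, go round the crock, and push the nearest cap.

```bash
cat >> h.py <<'E'
from bench import env,effector,cams
def R_for(d):
    # tool x down, tool y across the push direction
    x=np.array([0,0,-1.]);best=None
    for s in(1,-1):
        y=s*np.array([-d[1],d[0],0.]);yield np.column_stack([x,y,np.cross(x,y)])
Z=.073+.005; UP=.16
def push(c,g,start=.052,end=.030,feed=.1):
    """push a cap from c to g; end = distance finger centre to cap centre"""
    c=np.array(c);g=np.array(g);d=(g-c)/np.linalg.norm(g-c)
    a=c-d*start;b=g-d*end
    q0=env.sense()["qpos"];ok=[]
    for R in R_for(d):
        q=env.inverse_kinematics([*a,UP],R)
        if q is not None: ok.append((abs(np.array(q)-q0).max(),R))
    R=min(ok,key=lambda t:t[0])[1]
    env.move_to([*a,UP],R)
    env.move_l([*a,Z],feed=.12)
    f0=env.sense()["wrist_force"]
    env.move_l([*b,Z],feed=feed)
    print("dF",np.round(np.array(env.sense()["wrist_force"])-f0,2))
    env.move_l([*(b-d*.02),Z],feed=.1)
    env.move_l([*(b-d*.03),UP],feed=.2)
    s=env.sense();print("clock",round(s["clock"],2),s["tool_pos"],"w",s["width"])
def look(name=None):
    p=cams.grab_frame("top")
    if name: cv2.imwrite(f"pics/{name}.png",p["frame"][:,:,::-1])
    for k in("red","pink","blue"):
        for b in blobs(p,k): print(k,np.round(b[:2],4),b[2:])
E
python3 - <<'E'
from h import *
effector.grab(20)
R=next(R_for(np.array([0,-1.])))
q0=env.sense()["qpos"]
R=min(R_for(np.array([0,-1.])),key=lambda R:abs(np.array(env.inverse_kinematics([.42,-.05,.3],R))-q0).max())
env.move_to([.42,-.05,.3],R)
print(env.sense()["clock"])
push((.548,-.1575),(.545,-.235))
look("b")
E
```

```text
Traceback (most recent call last):
TypeError: unsupported operand type(s) for -: 'NoneType' and 'float'
```

Run:
```python
from h import *
ok=[]
for p in([.42,-.05,.3],[.44,-.05,.26]):
  for R in R_for(np.array([0,-1.])):
    q=env.inverse_kinematics(p,R); print(p,q is not None and np.round(q,2))
    if q is not None: ok.append((p,R))
env.move_to(*ok[0])
print(env.sense()["clock"],env.sense()["width"])
push((.548,-.1575),(.545,-.235))
look("b")
```

```text
[0.42, -0.05, 0.3] [-0.2  -0.39  1.67 -0.    1.86 -0.2 ]
[0.42, -0.05, 0.3] False
[0.44, -0.05, 0.26] [-0.19 -0.34  1.71 -0.    1.78 -0.19]
[0.44, -0.05, 0.26] False
3.6083 -0.0002975069842371739
dF [ 0.   -0.74  0.31]
clock 7.32 [ 0.54715261 -0.17517832  0.15938494] w 9.751700757268237e-05
red [0.5124 0.011 ] (np.int32(138), [200.2, 201.1])
red [ 0.4689 -0.1158] (np.int32(224), [266.0, 225.4])
pink [0.7733 0.2057] (np.int32(354), [101.9, 62.2])
pink [0.5931 0.0425] (np.int32(265), [184.9, 158.6])
blue [ 0.4378 -0.0144] (np.int32(183), [212.4, 240.5])
```

View pics/b.png

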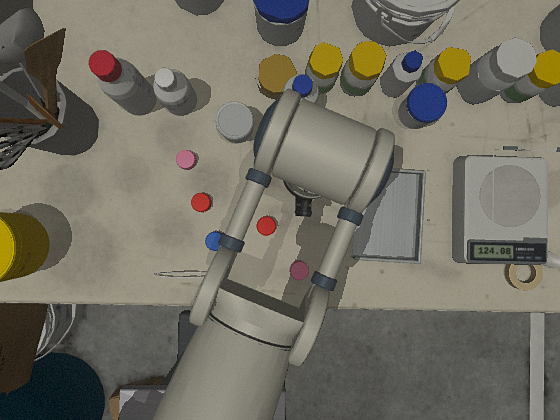

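The arm hides the cap from above. I'll stage R2 as well, swing the arm aside, and measure both.

```bash
cat >> h.py <<'E'
def aside():
    env.move_to([.42,-.05,.28],next(R_for(np.array([0,-1.]))))
    q=np.array(env.sense()["qpos"]);q[0]+=.75;env.set_joints(q)
E
python3 - <<'E'
from h import *
push((.4692,-.116),(.458,-.235))
aside();look("c");print(env.sense()["clock"])
E
```

```text
dF [ 0.4   0.23 -0.86]
clock 11.28 [ 0.46343481 -0.17544662  0.15931448] w -0.00024447769613531866
red [ 0.5433 -0.237 ] (np.int32(227), [329.8, 188.5])
red [0.5112 0.0108] (np.int32(146), [200.3, 201.7])
red [ 0.4565 -0.2365] (np.int32(191), [328.5, 233.4])
pink [0.7736 0.2054] (np.int32(337), [102.0, 62.1])
pink [0.5929 0.0424] (np.int32(267), [184.9, 158.6])
pink [ 0.3843 -0.1813] (np.int32(270), [299.0, 270.4])
blue [ 0.4371 -0.0182] (np.int32(262), [214.4, 240.9])
13.2583
```

View pics/c.png

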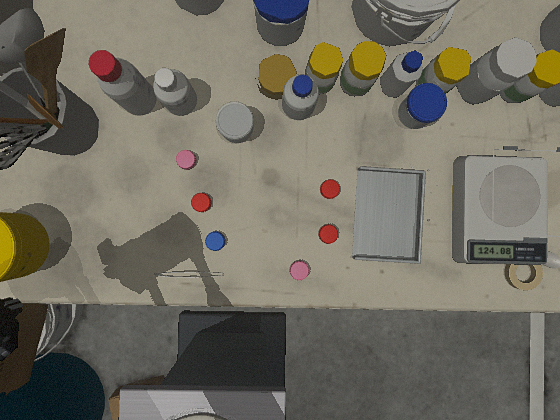

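Both staged caps landed within 2 mm of target, at pixels (330,188) and (328,233), and the bystanders haven't moved. Next I push these two in, stage R3 short of the mouth, and look again.

Run:
```python
from h import *
push((.5433,-.237),(.541,-.375))
push((.4565,-.2365),(.452,-.375))
env.move_l([.42,-.12,.2])
push((.512,.0105),(.501,-.22))
aside();look("d");print(env.sense()["clock"])
```

```text
dF [-0.05  0.12 -0.58]
clock 18.55 [ 0.54183418 -0.31513605  0.15939664] w -0.0001870886726756298
dF [ 1.36  1.49 -0.09]
clock 22.73 [ 0.45379755 -0.315106    0.15939833] w -0.0004105337814627491
dF [-0.46 -0.02 -1.32]
clock 29.5 [ 0.50366414 -0.16028103  0.15929799] w -5.9526261984934024e-05
red [ 0.5408 -0.3763] (np.int32(244), [401.1, 191.7])
red [ 0.5022 -0.2211] (np.int32(195), [321.1, 209.5])
red [ 0.452  -0.3761] (np.int32(242), [400.2, 237.4])
pink [0.7733 0.2053] (np.int32(364), [102.1, 62.2])
pink [0.5931 0.0424] (np.int32(266), [184.9, 158.5])
pink [ 0.3844 -0.1813] (np.int32(271), [299.0, 270.3])
blue [ 0.4372 -0.0183] (np.int32(259), [214.4, 240.8])
31.4917
```

View pics/d.png

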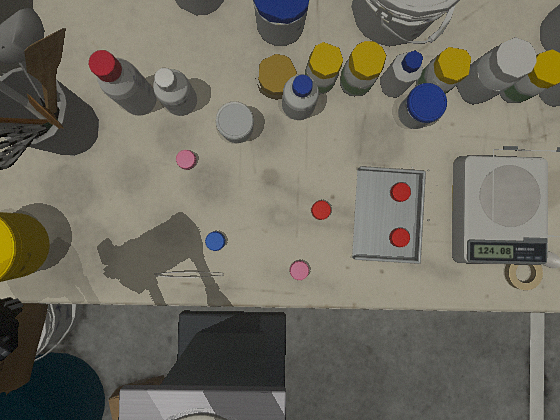

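Two caps lie well inside the tray, at (401,192) and (400,237). The third is staged at (321,210), ready for its last push.

Run:
```python
from h import *
push((.5022,-.2211),(.4975,-.345))
aside();look("e");print(env.sense()["clock"])
```

```text
dF [ 0.9   0.34 -1.05]
clock 36.55 [ 0.49961305 -0.28513693  0.15936332] w 0.00010489900770049645
red [ 0.541 -0.376] (np.int32(255), [400.9, 191.6])
red [ 0.4968 -0.3459] (np.int32(247), [385.2, 213.9])
red [ 0.452  -0.3762] (np.int32(248), [400.3, 237.4])
pink [0.7743 0.2057] (np.int32(336), [101.9, 61.7])
pink [0.593  0.0424] (np.int32(268), [185.0, 158.6])
pink [ 0.3844 -0.1813] (np.int32(270), [299.0, 270.3])
blue [ 0.4371 -0.0183] (np.int32(263), [214.4, 240.9])
38.85
```

View pics/e.png

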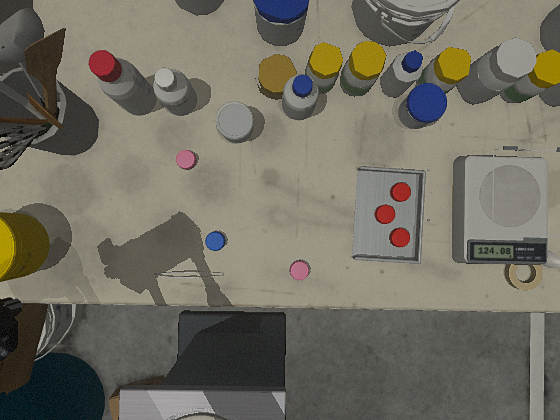

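All three red caps are inside the tray, at (401,192), (385,214) and (400,237). The frontmost has its edge about 36 mm behind the mouth line, and everything else is where it was.

```bash
python3 -c "
from bench import workorder;print(workorder.hand_in())"
```

```text
the job is handed in; nothing more can be done
None
```

The job is handed in: all three red caps are inside the catch tray. I pushed them only, with closed fingers, and the clock read 38.9 s of the allowed 72 s.

**Last check:** the final top picture puts the caps at (0.541, −0.376), (0.452, −0.376) and (0.497, −0.346). The frontmost cap's edge is about 36 mm behind the mouth line. There is about 1 cm or more of clearance to the walls. That the caps lie flat I judged from the top view only.

**Bystanders:** the blue cap and both pink look-alikes measured the same as at the start, to within 1 mm. The jar and tweezers look unmoved in the picture, but I did not measure them again.

**Forces:** the wrist force changed by about 2 N or less across each push. No check failed or disagreed.

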